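# Pin back the polisher's tension wheel

### The job

Take the locking pin from its holder, put it down through the hole in the tension wheel's ear and, with it, turn the wheel counter-clockwise against its spring until the pin drops into the lock hole in the plate beneath; press it fully home, collar down on the ear, and let go so that the wheel stays locked. Feel for the hole gently, pressing and pushing with the pin no harder than about 20 N, do not let the wheel fly back, and leave the other things on the counter where they are.

Things in the scene. Friction and masses are not known exactly. Their poses are not given: they have to be found in the camera images.
- pin: steel locking pin, about 50 g, standing parked in the holder. Origin at the centre of its foot, z up along it. Shank 10 mm diameter from 0 to 23 mm (foot chamfered 2.5 mm), collar 22 mm diameter from 23 to 27 mm, round grip 16 mm diameter from 27 to 65 mm
- holder: grey plastic parking block, 70 x 50 x 30 mm high, fixed; the pin stands in the through hole (12.5 mm) in its centre, collar on the block's top, foot 7 mm above the counter. Origin under its centre
- drive: belt drive of an ear-mould polisher, belt off: grey fixed housing 200 x 190 mm, top at 40 mm. Origin on the counter under the tension wheel's axis; z up, -x is its front, with the wheel's ear and the steel lock plate. Two bare pulleys, 72 mm high, stand at its rear corners
- lock_middle (a point): point of the drive on the lock plate's flat top, 54 mm above the counter, 58 mm from the axis, where the ear's hole comes at 0.85 rad. The plate's lock hole (12.5 mm, 14 mm deep, rim chamfered 1.5 mm) is near it, not at it: the plate is bolted at any angle, so the ear's hole meets it anywhere from 0.70 to 1.00 rad. It can be seen, and felt as the foot drops in
- wheel (a joint): turn of the tension wheel, rad: 0 at its rest stop, where it starts, growing counter-clockwise from above, end stop 1.3. A spring drives it back to 0: about 0.1 N m at 0, plus 0.12 N m per rad (1.7 N at the ear's hole at rest, 3.4 N at 0.85)
- wheel_hole (a point): centre of the upper mouth of the through hole in the wheel's ear, 66 mm above the counter, 58 mm from the axis, moving with the wheel; hole 12 mm, rim chamfered 1.5 mm. The ear is 34 mm square, 10 mm thick, 2 mm above the lock plate. At rest it lies at angle pi - 0.45 rad about z from the drive's x axis
- wheel_axis (a point): point on the upright axis of the tension wheel, 66 mm above the counter. The wheel is an aluminium hub, 75 mm across, 13 mm thick, boss top 74 mm above the counter, with a square ear on one side and an arm with an idler roller (top 87 mm) on the other
- funnel: stainless funnel (80 mm mouth, 125 mm high) on a round 90 mm stand, fixed; origin under the stand's centre
- cup: white plastic sorting cup, 44 mm across, 38 mm high, on the funnel's stand; origin under its centre
- dome_box: coral silicone dome tip box, 57 x 82 x 32 mm high, shut; origin under its centre
- cradle: black charging cradle, 55 x 95 x 24 mm high; origin under its centre
- aid: copper-toned hearing aid, about 45 x 20 x 10 mm high, lying; origin under its middle
- loupe: smoky acrylic loupe, 42 mm across, 32 mm high; origin under its centre
- jar: small clear jar with a white cap, 44 mm across, 55 mm high; origin under its centre

How it is judged:
By the outcome, as a careful person would: the job done as asked, in the order asked, and still so for the second after the job is handed in, with the robot touching nothing.
It also fails if it takes over 69 s, if anything falls off the work surface, if the arm or the gripper's body presses on something with over 40 N, if the wrist force passes 120 N, or if a joint passes its speed limit or range.

### The arm

A 7-joint arm with a two-finger parallel gripper is mounted at the origin on the work surface. World frame = base frame: x ahead of the robot, y to its left, z up, the work surface at z = 0. Lengths are in m, angles in degrees, forces in N, time in s.
With the tool pointing down it reaches from about 0.425 to 0.875 m from the base axis. Payload 8.4 kg.
Tool frame: the origin (TCP) lies midway between the tips of the shut fingers; the grasp point (between the pads) lies behind it (arm.grip_point_offset is the z of the grasp point in the tool frame, in m); z points along the fingers, y is the line along which they close (so a half turn about z gives the same grasp; the last joint's range is limited). The gripper opens to 87 mm and grips with 3 to 60 N. Pads are 19 mm wide; open, the fingers measure 117 mm over their backs; the gripper's body (75 mm by 190 mm) begins 51 mm behind the grasp point.
Start: joints at [65.65, 19.091, 2.286, 83.961, -0.768, 76.965, -3.352], TCP at [0.208, -0.616, 0.223] pointing down, gripper open.
Joint ranges: [-147.57, 147.57], [-21.85, 119.76], [-74.77, 79.35], [14.55, 137.4], [-85.83, 265.84], [4.83, 119.75], [-152.11, 152.11]. Speed limits (degrees/s): [127.2, 127.2, 159.86, 159.86, 180, 180, 180].

### API

Orientations are given as a 3x3 rotation matrix whose columns are the frame's x, y, z axes.
In Python, from cell import arm, camera, camera_params, spot_in, pinpoint gives the robot as it stands.
- The arm moves only by the tool play_rows, never from a script. Its argument "steps" is one flat list of numbers, 7 for each row, row after row: the shift along the tool's x, y, z as a fraction of full scale, then the turn, a rotation vector about the tool's x, y, z as a fraction of full scale, then the closure, from -1 (fully open) to 1 (shut). A call has 1 to 10 rows; each row shifts and turns the commanded pose from where the row before left it, along the tool's axes as they then stand; what a row does not reach is not made up. Full scale, the value 1, is 0.04 m for a shift and 0.12 rad for a turn. A row lasts 1/8 s, in which the tool goes at most 62.5 mm and 10.7 degrees, less where a joint would pass 70% of its speed; a pose out of reach is approached as far as the arm can. A call with a number of a shift or a turn outside -1 to 1 is refused whole. A call with a gripper value outside its range is refused whole. The fingers move at their own pace and stop on an object; "newtons" is the grip in N (left out, the last holds). Time passes only in rows, so rows that do not move let the fingers close. It gives the time, the measured TCP pose, the force, the opening and the grip force at its end, in the units of the state.
- arm.sense(): the state, without advancing time (a new reading comes with each control period).
- camera(name): name is "scene" or "top"; returns the picture (384x512x3 uint8, blue, green, red); there is no depth.
- camera_params(name): a dict with "fov_y" (degrees; the focal length in pixels is half the picture's height over the tangent of half this angle, whatever the lens; pixels are square), "cx", "cy" (the principal point, pixels), "cam_to_world" (4x4, takes a point from camera to world coordinates). Camera axes: x right, y up, looking along -z (the intrinsics and any distortion apply to the point x, -y, -z); pixel columns grow to the right and rows downward; lengths in m; the calibration is good to about 2 mm. A picture is of the moment at which its call begins. camera_params takes no time and is no camera call.
- arm.finish_job(): hands the job in; it is judged then, once.
Trained networks look in the newest picture that a camera, given by its name, has taken for a name from the list of things; names that differ only in an ending like _2 or _b are one class to them, and where a whole thing is asked for, a point or a joint stands for the part that bears it (a point fixed in the world has none). Each returns a list of dicts, best first, with "score" (0 to 1); they miss things now and then, are a little off and sometimes report something else, mostly with a low value. They report only what shows in the picture. A call takes as long as a camera call.
- spot_in(label, camera): "bbox" ([left, top, right, bottom] in pixels, round what is visible of it).
- pinpoint(label, camera): "centre" ([row, column] in pixels: a listed point, or the origin of a listed thing).
The state is a dict: "t": time; "qpos": joint angles; "qd": joint speeds; "effort": joint torques, N m; "position": TCP position; "eef_rot": TCP orientation; "contact_force": force on the tool from outside, world axes, zero at the start; "ft_torque": the same for the moment, N m; "opening": opening from 0.0 (shut) to 1.0 (fully open); "finger_force": force on a finger pad.
Only numpy, scipy, OpenCV 4.12 (cv2) and the standard library are available. Lean on these libraries where they do the work, as an engineer would, in place of code of your own. Each camera call takes 0.05 s, during which the arm holds its last target. There are 200 camera calls.

## Working session

There is one attempt and no reset: what is moved stays moved. The work goes in short steps, Python scripts to look and compute and a tool call to move; the robot and the scene stay as the last step left them, time stands still between calls to the robot, and variables do not carry over. Pictures are saved under pics/ and viewed, at most 10 in all, crops included, and the job is handed in when it is done.

Besides the shell and the picture viewer there is one more tool, called as name(argument=value, ...), one argument or row to a line, values as JSON. play_rows: Moves the arm, as the interface text tells. Its arguments: {"type":"object","properties":{"steps":{"type":"array"},"newtons":{"type":"number"}},"required":["steps"]}

```bash
mkdir -p pics; ls
cat > h.py <<'E'
import numpy as np, cv2
from cell import arm, camera, camera_params, spot_in, pinpoint
def ray(cam, rc):
    p=camera_params(cam); f=192/np.tan(np.radians(p["fov_y"])/2)
    d=np.array([(rc[1]-p["cx"])/f, -(rc[0]-p["cy"])/f, -1.]); M=np.array(p["cam_to_world"])
    return M[:3,3], M[:3,:3]@d
def at_z(cam, rc, z):
    o,d=ray(cam,rc); return o+d*(z-o[2])/d[2]
def proj(cam, P):
    p=camera_params(cam); f=192/np.tan(np.radians(p["fov_y"])/2)
    M=np.array(p["cam_to_world"]); q=M[:3,:3].T@(np.array(P)-M[:3,3])
    return [p["cy"]-f*q[1]/-q[2], p["cx"]+f*q[0]/-q[2]]
E
python3 - <<'E'
from h import *
np.set_printoptions(precision=4,suppress=True)
for c in("scene","top"):
    p=camera_params(c);print(c,p)
    im=camera(c);cv2.imwrite(f"pics/{c}0.png",cv2.resize(im,None,fx=1.5,fy=1.5))
Z=dict(pin=.007,holder=0,drive=0,lock_middle=.054,wheel_hole=.066,wheel_axis=.066,funnel=0,jar=0)
for n,z in Z.items():
    for c in("scene","top"):
        for r in pinpoint(n,c)[:2]: print(n,c,round(r["score"],2),r["centre"],at_z(c,r["centre"],z)[:2])
print(arm.sense(),arm.grip_point_offset)
E
```

```text
pics
scene {'fov_y': 56.052519188764336, 'cx': 260.59590295493194, 'cy': 188.76362584531472, 'cam_to_world': array([[ 0.1808, -0.8036,  0.567 ,  1.0797],
       [ 0.9835,  0.1476, -0.1044, -0.1009],
       [ 0.0002,  0.5766,  0.8171,  0.8681],
       [ 0.    ,  0.    ,  0.    ,  1.    ]])}
top {'fov_y': 42.701128516756484, 'cx': 263.1313849210801, 'cy': 185.8678373593202, 'cam_to_world': array([[ 0.0107,  0.9968, -0.0797,  0.4283],
       [-0.9999,  0.0116,  0.011 ,  0.0171],
       [ 0.0119,  0.0795,  0.9968,  1.4594],
       [ 0.    ,  0.    ,  0.    ,  1.    ]])}
pin scene 0.43 [206.4, 267.4] [0.5455 0.0169]
pin scene 0.41 [216.5, 150.1] [ 0.5192 -0.3091]
pin top 0.54 [196.7, 367.3] [ 0.5157 -0.3085]
holder scene 0.76 [218.7, 151.7] [ 0.5227 -0.3065]
holder top 0.61 [194.5, 366.0] [ 0.5226 -0.3062]
drive scene 0.67 [206.8, 266.3] [0.5419 0.0146]
drive top 0.77 [182.7, 264.4] [ 0.5544 -0.0026]
lock_middle scene 0.82 [184.9, 259.1] [0.501  0.0013]
lock_middle top 0.67 [204.9, 269.1] [ 0.4861 -0.016 ]
wheel_hole scene 0.86 [180.9, 272.8] [0.5029 0.0395]
wheel_hole scene 0.47 [227.0, 
[... 312 characters left out ...]
.696  -0.2494]
jar scene 0.48 [228.6, 408.7] [0.6814 0.384 ]
jar top 0.6 [140.6, 346.3] [ 0.6845 -0.2478]
{'t': 0.9, 'qpos': array([65.65  , 19.0912,  2.2874, 83.9608, -0.7664, 76.9649, -3.3525]), 'qd': array([-0.0337, -0.0449, -0.0652, -0.0339, -0.0803, -0.0216, -0.011 ]), 'effort': array([ -0.0002, -65.6117,   1.3326, -40.4059,  -0.06  ,   0.0351,
         0.    ]), 'position': array([ 0.208 , -0.6158,  0.2225]), 'eef_rot': array([[ 0.9474,  0.32  , -0.    ],
       [ 0.32  , -0.9474,  0.    ],
       [-0.    , -0.    , -1.    ]]), 'contact_force': array([-0.6558,  0.2121, -0.0788]), 'ft_torque': array([ 0.0136,  0.0056, -0.0022]), 'finger_force': 0.0, 'opening': 1.000927689993943} -0.0187
```

View pics/scene0.png

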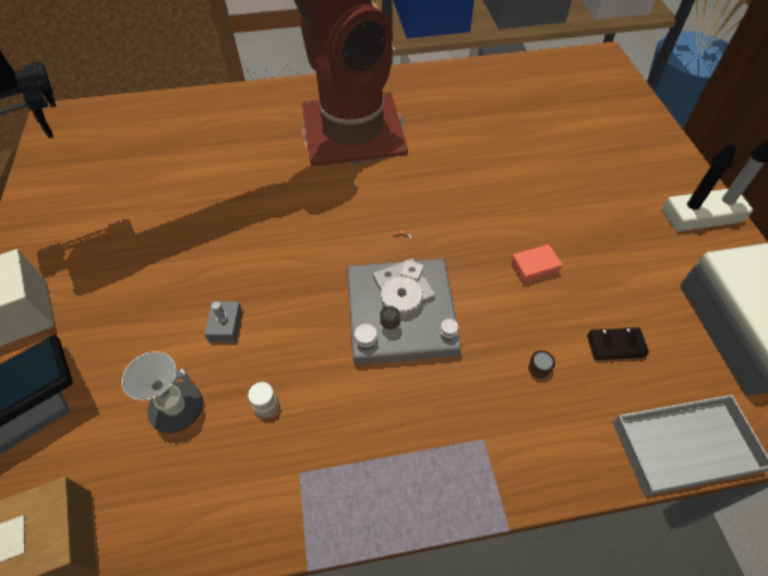

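View pics/top0.png

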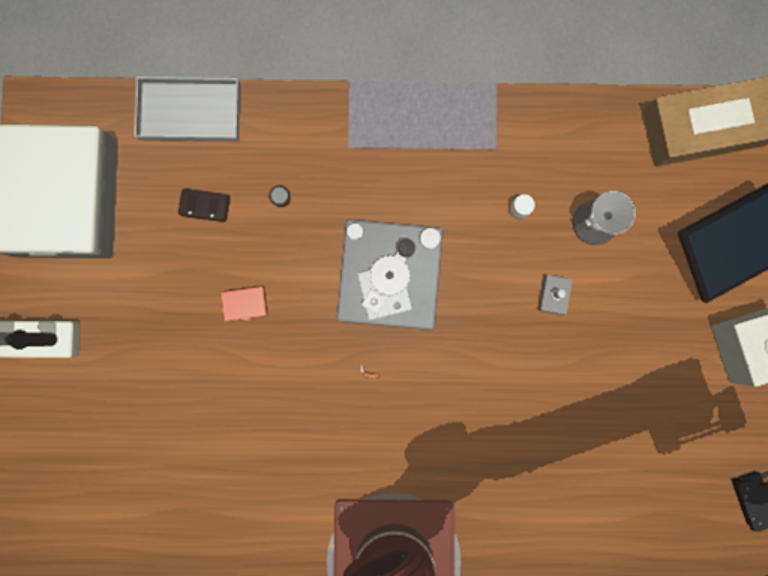

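The holder with the pin stands at scene px about (149,213) and the drive's wheel at (268,196). Its ear with the hole is at about (275,179), and the lock hole is at about (258,183). I'll zoom in on these.

Run:
```python
from h import *
a=cv2.imread("pics/scene0.png");s=camera("scene");t=camera("top")
z=lambda im,r,c,h,w:cv2.resize(im[r:r+h,c:c+w],None,fx=6,fy=6,interpolation=cv2.INTER_CUBIC)
A=z(s,165,230,50,66);B=z(t,165,225,50,66)
C=z(s,190,130,50,66);D=z(t,170,335,50,66)
cv2.imwrite("pics/crop1.png",np.vstack([np.hstack([A,B]),np.hstack([C,D])])[:600,:800])
np.set_printoptions(precision=4,suppress=True)
for n in("wheel_hole","lock_middle","wheel_axis","pin","drive","holder"):
    for c in("scene","top"): print(n,c,[(round(r["score"],2),r["centre"]) for r in pinpoint(n,c)],[r["bbox"] for r in spot_in(n,c)][:2])
```

```text
wheel_hole scene [(0.64, [179.1, 274.5])] [[252.6, 174.6, 283.7, 218.2]]
wheel_hole top [(0.97, [202.2, 249.2]), (0.48, [146.6, 397.0])] [[146.8, 191.7, 178.1, 218.6], [240.2, 159.8, 274.8, 209.4]]
lock_middle scene [(0.66, [184.2, 256.0]), (0.2, [204.3, 268.3])] [[231.1, 172.6, 309.4, 238.9]]
lock_middle top [(0.63, [202.7, 266.2])] [[227.7, 146.2, 296.4, 221.7], [382.1, 125.7, 426.1, 160.2]]
wheel_axis scene [(0.59, [193.4, 265.7])] []
wheel_axis top [(0.91, [183.8, 260.4]), (0.63, [200.6, 247.1]), (0.34, [148.0, 392.8])] [[224.9, 146.3, 294.2, 219.3]]
pin scene [(0.53, [216.8, 151.1]), (0.37, [178.8, 275.4])] [[140.6, 201.0, 151.1, 214.7]]
pin top [(0.5, [195.1, 371.4])] [[370.0, 193.1, 377.8, 199.6]]
drive scene [(0.79, [204.0, 265.0]), (0.37, [226.9, 410.7])] [[230.1, 172.7, 306.0, 243.6]]
drive top [(0.81, [188.3, 260.4])] [[227.0, 147.9, 294.6, 217.3]]
holder scene [(0.97, [217.7, 153.1]), (0.28, [270.4, 115.6])] [[140.3, 203.6, 163.4, 225.2], [253.3, 171.5, 283.2, 220.5]]
holder top [(0.73, [201.1, 267.7]), (0.58, [195.2, 367.5])] [[228.4, 146.9, 297.0, 221.8]]
```

View pics/crop1.png

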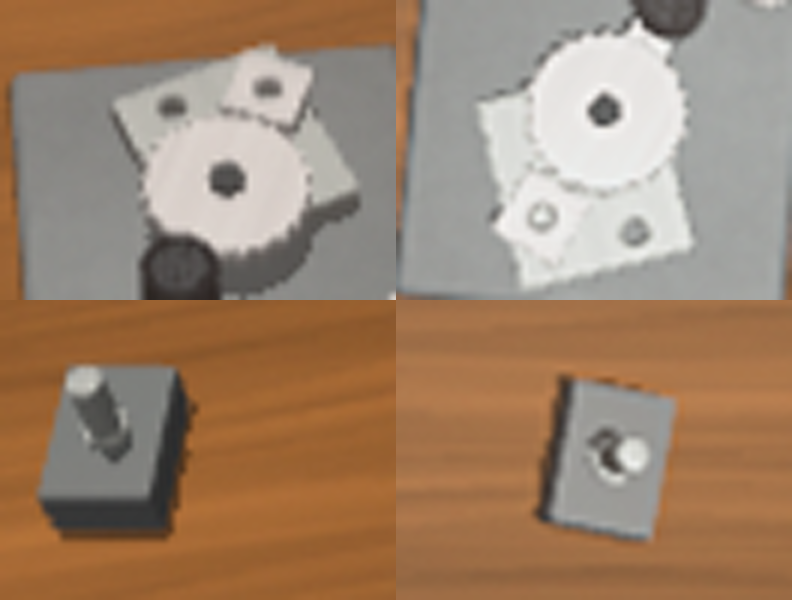

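The crops show, in local crop px: ear hole at (267,88) scene and (146,216) top, lock hole at (173,106) and (240,232), boss at (228,180) and (208,109), and pin top at (84,80) and (237,155).

Run:
```python
from h import *
np.set_printoptions(precision=4,suppress=True)
def src(r0,c0,x,y): return [r0+(y+.5)/6-.5, c0+(x+.5)/6-.5]
S=dict(ear=(165,230,267,88,.066),lock=(165,230,173,106,.054),axis=(165,230,228,180,.074),pin=(190,130,86,80,.072))
T=dict(ear=(165,225,146,216,.066),lock=(165,225,240,232,.054),axis=(165,225,208,109,.074),pin=(170,335,238,155,.072))
R={}
for n in S:
    a=src(*S[n][:4]);b=src(*T[n][:4]);z=S[n][4]
    p=at_z("scene",a,z);q=at_z("top",b,z);R[n]=(p+q)/2
    # triangulated
    o1,d1=ray("scene",a);o2,d2=ray("top",b);k=np.linalg.lstsq(np.c_[d1,-d2],o2-o1,rcond=None)[0]
    print(n,p[:2],q[:2],"tri",(o1+k[0]*d1+o2+k[1]*d2)/2)
for n in("ear","lock"):
    d=(R[n]-R["axis"])[:2];print(n,np.hypot(*d),np.arctan2(d[1],d[0]))
```

```text
ear [0.498  0.0442] [0.4973 0.0417] tri [0.4975 0.0429 0.0657]
lock [0.4916 0.0011] [ 0.4907 -0.003 ] tri [ 0.4911 -0.001   0.0538]
axis [0.5506 0.0154] [0.5477 0.013 ] tri [0.5483 0.0144 0.0709]
pin [ 0.5165 -0.3091] [ 0.5156 -0.3137] tri [ 0.5156 -0.3116  0.0711]
ear 0.05899820619590618 2.6325680320571143
lock 0.05991698925280132 -2.8861448636792533
```

play_rows(
  steps=[0.81, -0.396, 0.21, 0, 0, 0, -1, 0.81, -0.396, 0.21, 0, 0, 0, -1, 0.81, -0.396, 0.21, 0, 0, 0, -1, 0.81, -0.396, 0.21, 0, 0, 0, -1, 0.81, -0.396, 0.21, 0, 0, 0, -1, 0.81, -0.396, 0.21, 0, 0, 0, -1, 0.81, -0.396, 0.21, 0, 0, 0, -1, 0.81, -0.396, 0.21, 0, 0, 0, -1, 0.81, -0.396, 0.21, 0, 0, 0, -1, 0.81, -0.396, 0.21, 0, 0, 0, -1],
)

```text
t: 3.45
position: [0.4651, -0.3612, 0.1385]
eef_rot: [[0.947, 0.32, 0.0], [0.32, -0.947, -0.0], [0.0, 0.0, -1.0]]
contact_force: [-0.4, 0.4, 0.0]
opening: 0.999
finger_force: 0.0
```

play_rows(
  steps=[0.81, -0.396, 0.21, 0, 0, 0, -1, 0.81, -0.396, 0.21, 0, 0, 0, -1, 0, 0, 0, 0, 0, 0, -1],
  newtons=30,
)

```text
t: 3.82
position: [0.5175, -0.3078, 0.1211]
eef_rot: [[0.946, 0.325, 0.0], [0.325, -0.946, 0.002], [0.001, -0.002, -1.0]]
contact_force: [-0.1, -0.7, 0.6]
opening: 0.999
finger_force: 0.0
```

```bash
cat >> h.py <<'E'
def units(P):
    s=arm.sense(); return np.array(s["eef_rot"]).T@(np.array(P)-s["position"])/.04
def show():
    s=arm.sense(); print("t",s["t"],"pos",s["position"].round(4),"F",s["contact_force"].round(1),"M",s["ft_torque"].round(2),"open",round(s["opening"],3),"ff",s["finger_force"])
E
python3 - <<'E'
from h import *
show();print(arm.sense()["eef_rot"].round(3),units([.516,-.3115,.038]).round(3))
E
```

```text
t 3.825 pos [ 0.5175 -0.3078  0.1211] F [-0.1 -0.7  0.6] M [-0.04 -0.02 -0.  ] open 0.999 ff 0.0
[[ 0.946  0.325  0.   ]
 [ 0.325 -0.946  0.002]
 [ 0.001 -0.002 -1.   ]] [-0.068  0.079  2.077]
```

play_rows(
  steps=[0, 0, 0.5, 0, 0, 0, -1, 0, 0, 0.5, 0, 0, 0, -1, 0, 0, 0.5, 0, 0, 0, -1, 0, 0, 0.3, 0, 0, 0, -1, 0, 0, 0.2, 0, 0, 0, -1, 0, 0, 0.09, 0, 0, 0, -1, 0, 0, 0, 0, 0, 0, -1],
)

```text
t: 4.7
position: [0.5157, -0.3113, 0.0383]
eef_rot: [[0.947, 0.32, 0.0], [0.32, -0.947, -0.0], [0.0, 0.0, -1.0]]
contact_force: [0.5, 0.1, 0.4]
opening: 1.003
finger_force: 0.0
```

Run:
```python
from h import *
show()
s=camera("scene");t=camera("top")
z=lambda im,r,c,h,w:cv2.resize(im[r:r+h,c:c+w],None,fx=6,fy=6,interpolation=cv2.INTER_CUBIC)
cv2.imwrite("pics/crop2.png",np.hstack([z(s,175,115,66,66),z(t,160,335,66,66)]))
```

```text
t 4.7 pos [ 0.5157 -0.3113  0.0383] F [0.5 0.1 0.4] M [ 0.04 -0.   -0.03] open 1.003 ff 0.0
```

View pics/crop2.png

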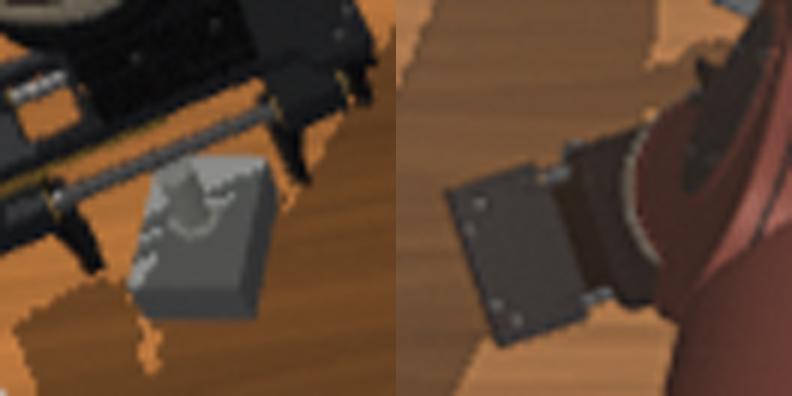

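The pin stands midway between the open fingers (scene crop: pin at about (187,190), fingertips at about (97,270) and (303,182)). Closing now.

play_rows(
  steps=[0, 0, 0, 0, 0, 0, 1, 0, 0, 0, 0, 0, 0, 1, 0, 0, 0, 0, 0, 0, 1, 0, 0, 0, 0, 0, 0, 1, 0, 0, 0, 0, 0, 0, 1, 0, 0, 0, 0, 0, 0, 1],
  newtons=40,
)

```text
t: 5.55
position: [0.5155, -0.3112, 0.0381]
eef_rot: [[0.947, 0.32, -0.0], [0.32, -0.947, 0.0], [-0.0, -0.0, -1.0]]
contact_force: [-0.4, -0.2, 0.3]
opening: 0.404
finger_force: 0.0
```

play_rows(
  steps=[0, 0, 0, 0, 0, 0, 1, 0, 0, 0, 0, 0, 0, 1, 0, 0, 0, 0, 0, 0, 1, 0, 0, 0, 0, 0, 0, 1, 0, 0, 0, 0, 0, 0, 1, 0, 0, 0, 0, 0, 0, 1],
)

```text
t: 6.3
position: [0.5156, -0.3113, 0.0382]
eef_rot: [[0.947, 0.32, 0.0], [0.32, -0.947, 0.0], [0.0, -0.0, -1.0]]
contact_force: [-0.4, -0.0, -0.4]
opening: 0.172
finger_force: 40.0
```

play_rows(
  steps=[0, 0, -0.3, 0, 0, 0, 1, 0, 0, -0.6, 0, 0, 0, 1, 0, 0, -0.7, 0, 0, 0, 1, 0, 0, -0.7, 0, 0, 0, 1, 0, 0, -0.4, 0, 0, 0, 1, 0, 0, -0.1, 0, 0, 0, 1],
)

```text
t: 7.05
position: [0.5159, -0.3115, 0.1513]
eef_rot: [[0.947, 0.32, 0.001], [0.32, -0.947, -0.001], [0.001, 0.001, -1.0]]
contact_force: [-0.2, -0.7, -0.8]
opening: 0.172
finger_force: 40.0
```

play_rows(
  steps=[0.12, -0.43, 0, 0, 0, 0, 1, 0.242, -0.85, 0, 0, 0, 0, 1, 0.242, -0.85, 0, 0, 0, 0, 1, 0.242, -0.85, 0, 0, 0, 0, 1, 0.242, -0.85, 0, 0, 0, 0, 1, 0.242, -0.85, 0, 0, 0, 0, 1, 0.242, -0.85, 0, 0, 0, 0, 1, 0.242, -0.85, 0, 0, 0, 0, 1, 0.242, -0.85, 0, 0, 0, 0, 1, 0.242, -0.85, 0, 0, 0, 0, 1],
)

```text
t: 8.3
position: [0.4976, 0.0266, 0.149]
eef_rot: [[0.947, 0.321, -0.002], [0.321, -0.947, 0.0], [-0.002, -0.001, -1.0]]
contact_force: [0.8, -0.8, -1.0]
opening: 0.172
finger_force: 40.0
```

play_rows(
  steps=[0.122, -0.435, 0, 0, 0, 0, 1, 0, 0, 0.4, 0, 0, 0, 1, 0, 0, 0.4, 0, 0, 0, 1, 0, 0, 0.2, 0, 0, 0, 1, 0, 0, 0, 0, 0, 0, 1, 0, 0, 0, 0, 0, 0, 1],
)

```text
t: 9.05
position: [0.4985, 0.0421, 0.1104]
eef_rot: [[0.948, 0.32, 0.0], [0.32, -0.948, 0.0], [0.0, 0.0, -1.0]]
contact_force: [0.5, 0.6, -0.3]
opening: 0.175
finger_force: 40.0
```

Run:
```python
from h import *
show();print(units([.4983,.0424,.103]).round(3))
s=camera("scene");t=camera("top")
z=lambda im,r,c,h,w:cv2.resize(im[r:r+h,c:c+w],None,fx=6,fy=6,interpolation=cv2.INTER_CUBIC)
cv2.imwrite("pics/crop3.png",np.hstack([z(s,140,230,80,66),z(t,150,225,80,66)]))
```

```text
t 9.05 pos [0.4985 0.0421 0.1104] F [ 0.5  0.6 -0.3] M [ 0.04 -0.03  0.02] open 0.175 ff 40.000773273641244
[-0.003 -0.008  0.185]
```

View pics/crop3.png

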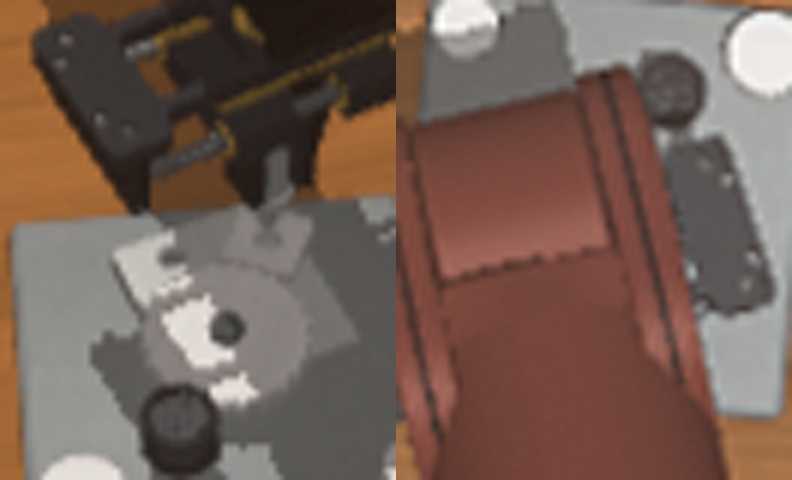

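The pin (scene crop about (273,200)) is right above the ear's hole at (267,238). I'll lower it gently.

play_rows(
  steps=[0, 0, 0.15, 0, 0, 0, 1, 0, 0, 0.1, 0, 0, 0, 1, 0, 0, 0.07, 0, 0, 0, 1, 0, 0, 0.05, 0, 0, 0, 1, 0, 0, 0, 0, 0, 0, 1],
)

```text
t: 9.78
position: [0.4982, 0.0424, 0.0952]
eef_rot: [[0.947, 0.32, -0.0], [0.32, -0.947, 0.0], [-0.0, -0.0, -1.0]]
contact_force: [-0.7, 0.4, -0.3]
opening: 0.173
finger_force: 40.0
```

play_rows(
  steps=[0, 0, 0.05, 0, 0, 0, 1, 0, 0, 0.05, 0, 0, 0, 1, 0, 0, 0.05, 0, 0, 0, 1, 0, 0, 0, 0, 0, 0, 1],
)

```text
t: 10.28
position: [0.498, 0.0426, 0.0891]
eef_rot: [[0.947, 0.32, -0.001], [0.32, -0.947, 0.0], [-0.0, -0.0, -1.0]]
contact_force: [-1.4, 2.6, -1.2]
opening: 0.17
finger_force: 40.0
```

Run:
```python
from h import *
s=arm.sense();R=np.array(s["eef_rot"])[:2,:2]
P=lambda th:np.array([.549,.0142])+.058*np.array([np.cos(2.633+th),np.sin(2.633+th)])
th=np.r_[np.linspace(0,.68,9),np.arange(.70,.9,.02)]
for a,b in zip(th[:-1],th[1:]): print(round(b,3),P(b).round(4),(R.T@(P(b)-P(a))/.04).round(3))
```

```text
0.085 [0.4961 0.038 ] [-0.088  0.087]
0.17 [0.4943 0.0335] [-0.08   0.094]
0.255 [0.4929 0.0288] [-0.072  0.1  ]
0.34 [0.4918 0.0239] [-0.063  0.106]
0.425 [0.4912 0.019 ] [-0.054  0.111]
0.51 [0.491  0.0141] [-0.044  0.115]
0.595 [0.4912 0.0092] [-0.034  0.118]
0.68 [0.4918 0.0043] [-0.024  0.121]
0.7 [0.4921 0.0032] [-0.004  0.029]
0.72 [0.4923 0.002 ] [-0.004  0.029]
0.74 [0.4925 0.0009] [-0.003  0.029]
0.76 [ 4.928e-01 -2.000e-04] [-0.002  0.029]
0.78 [ 0.4931 -0.0013] [-0.002  0.029]
0.8 [ 0.4934 -0.0025] [-0.001  0.029]
0.82 [ 0.4938 -0.0036] [-0.001  0.029]
0.84 [ 0.4942 -0.0047] [-0.     0.029]
0.86 [ 0.4945 -0.0058] [0.    0.029]
0.88 [ 0.495  -0.0068] [0.001 0.029]
0.9 [ 0.4954 -0.0079] [0.002 0.029]
```

play_rows(
  steps=[-0.044, 0.043, 0, 0, 0, 0, 1, -0.044, 0.044, 0, 0, 0, 0, 1, -0.08, 0.094, 0, 0, 0, 0, 1, -0.072, 0.1, 0, 0, 0, 0, 1, -0.063, 0.106, 0, 0, 0, 0, 1, 0, 0, 0, 0, 0, 0, 1],
)

```text
t: 11.02
position: [0.4914, 0.0232, 0.0893]
eef_rot: [[0.948, 0.319, -0.001], [0.319, -0.948, -0.0], [-0.001, 0.0, -1.0]]
contact_force: [-4.3, 3.3, -0.1]
opening: 0.171
finger_force: 40.0
```

play_rows(
  steps=[-0.024, -0.008, 0, 0, 0, 0, 1, -0.054, 0.111, 0, 0, 0, 0, 1, -0.044, 0.115, 0, 0, 0, 0, 1, 0, 0, 0, 0, 0, 0, 1],
)

```text
t: 11.52
position: [0.4901, 0.0133, 0.0895]
eef_rot: [[0.948, 0.319, 0.0], [0.319, -0.948, -0.0], [0.0, 0.0, -1.0]]
contact_force: [-1.9, 2.7, -1.0]
opening: 0.17
finger_force: 40.0
```

play_rows(
  steps=[-0.046, 0.113, 0, 0, 0, 0, 1, -0.03, 0.12, 0, 0, 0, 0, 1, 0, 0, 0, 0, 0, 0, 1],
)

```text
t: 11.9
position: [0.4902, 0.0037, 0.0895]
eef_rot: [[0.948, 0.319, 0.0], [0.319, -0.948, -0.0], [0.0, 0.0, -1.0]]
contact_force: [-0.2, 2.7, 0.4]
opening: 0.174
finger_force: 40.0
```

Run:
```python
from h import *
show()
s=camera("scene")
z=lambda im,r,c,h,w:cv2.resize(im[r:r+h,c:c+w],None,fx=8,fy=8,interpolation=cv2.INTER_CUBIC)
cv2.imwrite("pics/crop4.png",z(s,150,230,70,80))
```

```text
t 11.9 pos [0.4902 0.0037 0.0895] F [-0.2  2.7  0.4] M [ 0.76  0.09 -0.07] open 0.174 ff 40.02365175168961
```

View pics/crop4.png

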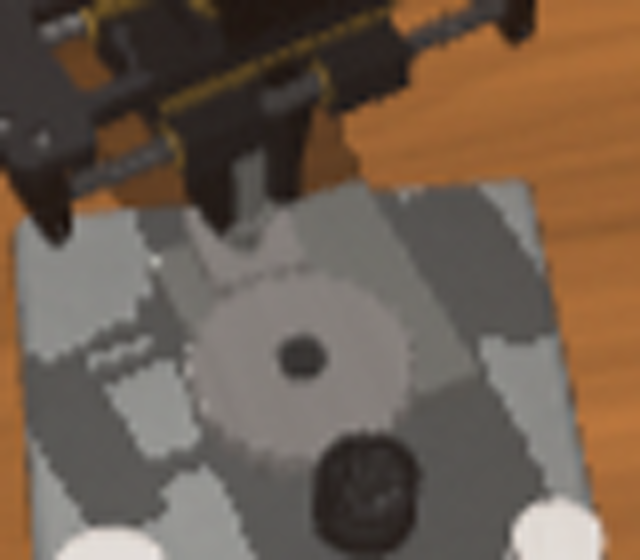

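The wheel has turned with the pin (ear at about (245,240)). I'll lower it to feel the plate.

play_rows(
  steps=[0, 0, 0.05, 0, 0, 0, 1, 0, 0, 0.04, 0, 0, 0, 1, 0, 0, 0.02, 0, 0, 0, 1, 0, 0, 0, 0, 0, 0, 1],
)

```text
t: 12.45
position: [0.49, 0.0043, 0.0849]
eef_rot: [[0.947, 0.32, -0.0], [0.32, -0.947, 0.0], [-0.0, -0.0, -1.0]]
contact_force: [-0.9, 2.9, 1.1]
opening: 0.173
finger_force: 40.0
```

play_rows(
  steps=[0, 0, 0.02, 0, 0, 0, 1, 0, 0, 0, 0, 0, 0, 1],
)

```text
t: 12.7
position: [0.4902, 0.0044, 0.0847]
eef_rot: [[0.947, 0.32, 0.0], [0.32, -0.947, 0.0], [0.0, 0.0, -1.0]]
contact_force: [-3.9, 2.5, 7.0]
opening: 0.17
finger_force: 40.0
```

play_rows(
  steps=[-0.003, 0.029, 0, 0, 0, 0, 1, -0.003, 0.029, 0, 0, 0, 0, 1, 0, 0, 0, 0, 0, 0, 1],
)

```text
t: 13.08
position: [0.4906, 0.0026, 0.0845]
eef_rot: [[0.947, 0.32, 0.0], [0.32, -0.947, 0.001], [0.0, -0.001, -1.0]]
contact_force: [-2.7, 4.2, 6.0]
opening: 0.169
finger_force: 40.1
```

play_rows(
  steps=[-0.003, 0.029, 0, 0, 0, 0, 1, 0, 0, 0, 0, 0, 0, 1],
)

```text
t: 13.32
position: [0.4907, 0.0007, 0.0841]
eef_rot: [[0.947, 0.32, -0.0], [0.32, -0.947, -0.0], [-0.0, -0.0, -1.0]]
contact_force: [-1.6, 2.5, 0.6]
opening: 0.169
finger_force: 40.0
```

play_rows(
  steps=[-0.003, 0.029, 0, 0, 0, 0, 1, 0, 0, 0, 0, 0, 0, 1],
)

```text
t: 13.58
position: [0.4911, -0.0005, 0.0841]
eef_rot: [[0.947, 0.32, 0.0], [0.32, -0.947, 0.0], [0.0, 0.0, -1.0]]
contact_force: [-2.2, 3.5, 1.9]
opening: 0.174
finger_force: 40.0
```

play_rows(
  steps=[0, 0.01, 0.03, 0, 0, 0, 1, 0, 0, 0, 0, 0, 0, 1],
)

```text
t: 13.82
position: [0.491, -0.0008, 0.0828]
eef_rot: [[0.947, 0.32, -0.0], [0.32, -0.947, 0.0], [-0.0, -0.0, -1.0]]
contact_force: [-1.1, 2.4, 0.2]
opening: 0.17
finger_force: 40.0
```

play_rows(
  steps=[0, 0, 0.04, 0, 0, 0, 1, 0, 0, 0.03, 0, 0, 0, 1, 0, 0, 0, 0, 0, 0, 1],
)

```text
t: 14.2
position: [0.491, -0.0007, 0.08]
eef_rot: [[0.947, 0.32, -0.0], [0.32, -0.947, 0.0], [-0.0, -0.0, -1.0]]
contact_force: [-0.9, 2.5, -0.2]
opening: 0.171
finger_force: 40.0
```

play_rows(
  steps=[0, 0, 0.04, 0, 0, 0, 1, 0, 0, 0.04, 0, 0, 0, 1, 0, 0, 0.03, 0, 0, 0, 1, 0, 0, 0.02, 0, 0, 0, 1, 0, 0, 0, 0, 0, 0, 1],
)

```text
t: 14.82
position: [0.4911, -0.0007, 0.0749]
eef_rot: [[0.947, 0.32, -0.0], [0.32, -0.947, 0.0], [-0.0, -0.0, -1.0]]
contact_force: [-1.6, 2.7, -0.4]
opening: 0.17
finger_force: 40.0
```

play_rows(
  steps=[0, 0, 0.02, 0, 0, 0, 1, 0, 0, 0.015, 0, 0, 0, 1, 0, 0, 0, 0, 0, 0, 1],
)

```text
t: 15.2
position: [0.4912, -0.0008, 0.074]
eef_rot: [[0.947, 0.32, 0.0], [0.32, -0.947, -0.0], [-0.0, 0.0, -1.0]]
contact_force: [-4.0, 2.6, 6.6]
opening: 0.168
finger_force: 40.0
```

play_rows(
  steps=[0, -0.015, 0.01, 0, 0, 0, 1, 0, 0, 0, 0, 0, 0, 1],
)

```text
t: 15.45
position: [0.4911, -0.0005, 0.0739]
eef_rot: [[0.948, 0.32, 0.0], [0.32, -0.947, -0.001], [0.0, 0.001, -1.0]]
contact_force: [-4.4, 2.7, 10.4]
opening: 0.172
finger_force: 40.0
```

play_rows(
  steps=[0, 0, -0.01, 0, 0, 0, 1, 0, 0, 0, 0, 0, 0, -0.2, 0, 0, 0, 0, 0, 0, -0.2, 0, 0, 0, 0, 0, 0, -0.2, 0, 0, 0, 0, 0, 0, -0.2, 0, 0, 0, 0, 0, 0, -0.2],
  newtons=20,
)

```text
t: 16.2
position: [0.491, -0.0002, 0.0735]
eef_rot: [[0.947, 0.32, -0.0], [0.32, -0.947, -0.0], [-0.0, -0.0, -1.0]]
contact_force: [-0.2, -0.4, -0.3]
opening: 0.584
finger_force: 0.0
```

play_rows(
  steps=[0, 0, -0.2, 0, 0, 0, -0.2, 0, 0, -0.5, 0, 0, 0, -0.2, 0, 0, -0.8, 0, 0, 0, -0.2, 0, 0, -0.8, 0, 0, 0, -0.2, -0.3, 0.8, -0.5, 0, 0, 0, -0.2, -0.3, 0.9, -0.3, 0, 0, 0, -0.2, -0.3, 0.9, 0, 0, 0, 0, -0.2, -0.3, 0.9, 0, 0, 0, 0, -0.2, 0, 0, 0, 0, 0, 0, -0.2],
)

```text
t: 17.32
position: [0.4898, -0.1514, 0.198]
eef_rot: [[0.949, 0.315, 0.0], [0.315, -0.949, -0.001], [-0.0, 0.001, -1.0]]
contact_force: [-0.0, 0.1, 0.0]
opening: 0.597
finger_force: 0.0
```

Run:
```python
from h import *
show()
s=camera("scene");t=camera("top")
z=lambda im,r,c,h,w:cv2.resize(im[r:r+h,c:c+w],None,fx=6,fy=6,interpolation=cv2.INTER_CUBIC)
cv2.imwrite("pics/crop5.png",np.hstack([z(s,150,230,66,66),z(t,160,225,66,66)]))
cv2.imwrite("pics/scene5.png",s)
```

```text
t 17.325 pos [ 0.4898 -0.1514  0.198 ] F [-0.   0.1  0. ] M [ 0.01 -0.04  0.02] open 0.597 ff 0.0
```

View pics/crop5.png

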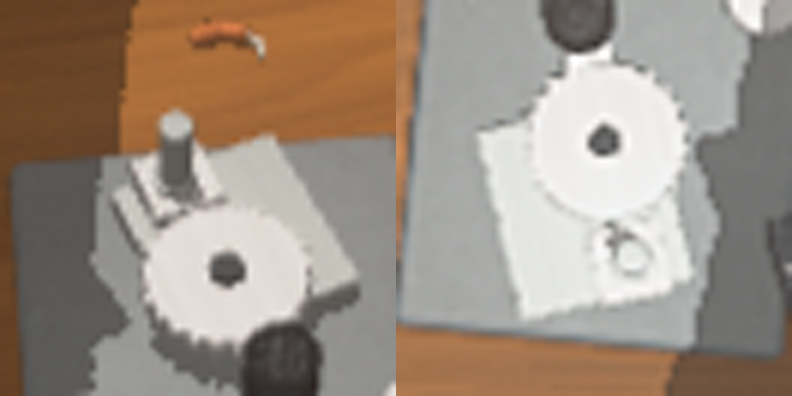

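View pics/scene5.png

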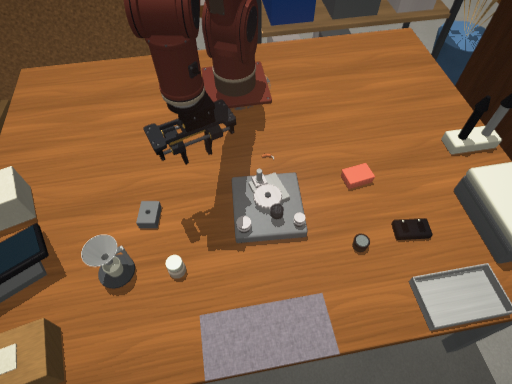

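The pin stands upright in the ear at scene crop (176,120), and the wheel is held over the lock hole. I'll check the height of the pin's top, which should be 108 mm, and then hand in.

Run:
```python
from h import *
o1,d1=ray("scene",[150+120.5/6-.5,230+176.5/6-.5]);o2,d2=ray("top",[160+258.5/6-.5,225+237.5/6-.5])
k=np.linalg.lstsq(np.c_[d1,-d2],o2-o1,rcond=None)[0];p=(o1+k[0]*d1+o2+k[1]*d2)/2;print(p.round(4))
if abs(p[2]-.108)<.004: print(arm.finish_job())
```

```text
[0.4904 0.001  0.1097]
the job is handed in; nothing more can be done
None
```

The job is handed in: the pin is pressed home with its collar on the ear and let go. The last pictures show the wheel held over the lock hole and the other things on the counter where they were.

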